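Shut the compartment box and push it back into its rack

ROBOT

A 7-joint arm with a two-finger parallel gripper is mounted at the origin on the work surface. World frame = base frame: x ahead of the robot, y to its left, z up, the work surface at z = 0. Lengths are in m, angles in rad, forces in N, time in s.
With the tool pointing down it reaches from about 0.425 to 0.925 m from the base axis. Payload 6.8 kg.
Tool frame: the origin (TCP) lies at the very end of the fingers, on their centre line; the grasp point (between the pads) lies 19 mm behind it; z points along the fingers, y is the direction in which the jaws open and shut (so a half turn about z gives the same grasp; the last joint's range is limited). The gripper opens to 85 mm and grips with 20 to 120 N. Pads are 22 mm wide; open, the fingers measure 114 mm over their backs; the gripper's body (76 mm by 85 mm) begins 54 mm behind the grasp point. The pads swing forward as they close: fully open they stand 13 mm farther back than shut.
Start: joints at [-0.108, 0.477, 0.022, 1.555, -0.011, 1.109, -0.083], TCP at [0.675, 0, 0.195] pointing down, gripper open.
Joint ranges: [-2.96, 2.96], [-0.34, 2.1], [-1.41, 1.46], [0.24, 2.44], [-1.37, 4.51], [0.17, 1.92], [-2.96, 2.96]. Speed limits (rad/s): [2.39, 2.39, 3.14, 3.14, 3.14, 3.14, 3.14].

INTERFACE

Orientations are given as a unit quaternion [w, x, y, z].
In Python, from station import bot gives the robot as it stands.
- The arm moves only by the tool move_arm, never from a script. Its argument "commands" is text: rows parted by semicolons, each of 7 numbers parted by spaces: the opening, from 0 (shut) to 1 (fully open), then the shift along the tool's x, y, z in cm, then the turn, a rotation vector about the tool's x, y, z in degrees. In form: gripper tx ty tz rx ry rz; .... A call has 1 to 12 rows; each row shifts and turns the commanded pose from where the row before left it, along the tool's axes as they then stand; what a row does not reach is not made up. A row lasts 1/12 s, in which the tool goes at most 41.7 mm and 7.16 degrees, less where a joint would pass 70% of its speed; a pose out of reach is approached as far as the arm can. A call with a gripper value outside its range is refused whole. The fingers move at their own pace and stop on an object; "force" is the grip in N (left out, the last holds). Time passes only in rows, so rows that do not move let the fingers close. It gives the time, the measured TCP pose, the force and the opening at its end, in the units of the state.
- bot.get_obs(): the state, without advancing time (a new reading comes with each control period).
- bot.read_camera(name): name is "scene" or "side" or "wrist"; returns a dict with "img" (384x512x3 uint8, red, green, blue), "K" (3x3 intrinsics, pixels), "rvec" (rotation vector, rad) and "tvec" (3), from world to camera coordinates, as OpenCV has them; the wrist camera has in their place "hand_eye" (4x4, takes a point from camera to tool coordinates, whose origin is the TCP and whose axes are the flange's). Camera axes: x right, y down, z forward; pixel columns grow to the right and rows downward; lengths in m; the calibration is good to about 2 mm. A picture is of the moment at which its call begins: read the wrist's pose just before it. There is no depth.
- bot.hand_in(): hands the job in, once; it reports no verdict.
The state is a dict: "t": time; "q": joint angles; "joint_vel": joint speeds; "joint_torque": joint torques, N m; "eef_pos": TCP position; "tool_rot": TCP orientation; "contact_force": force on the tool from outside, world axes, zero at the start; "torque": the same for the moment, N m; "gripper_width": opening from 0.0 (shut) to 1.0 (fully open).
Only numpy, scipy, OpenCV 4.12 (cv2) and the standard library are available. Lean on these libraries where they do the work, as an engineer would, in place of code of your own. Each camera call takes 0.05 s, during which the arm holds its last target. There are 200 camera calls.

TASK

The upper box of fasteners in the slide rack has been left pulled out with its lid up. Using only your fingertips, gripping nothing, push the lid gently down until it lies shut on the box, and then push the box gently back into the rack until it is fully home, its front flush with the front of the rack. Slam neither of them, and leave everything else on the bench where it stands.

Things in the scene. Friction and masses are not known exactly. Their poses are not given: they have to be found in the camera images.
- rack: Dark grey steel rack, 345 mm wide, 300 mm deep, top at 142 mm, fixed to the bench, with two bays, one above the other. Origin on the bench under the middle of its open front; x points into the rack, y across it, z up. A tub and a carton are fixed on its top at the back (to 187 mm). The lower bay holds a closed box that does not move; its pull stands out 28 mm, 36 mm above the bench.
- box (a joint): How far the upper box has been pushed in from its outer stop, in m along the rack's x: 0 is pulled out as far as it goes, 0.212 is fully home against the inner stop. It starts nearly all the way out. It slides with a friction of about 3 N plus a little damping (about 8 N s/m) and stays where it is left.
- box_front (a point): Middle of the front face of the upper box, a light grey open-topped steel box 190 mm deep (x), 310 mm wide (y), 50 mm high, divided into eight compartments of fasteners. The front face stands square to the rack's x axis, from 25 mm below to 25 mm above this point (80 to 130 mm above the bench). Axes as the rack's. Fully home the face lies in the plane of the rack's front.
- box_pull (a point): Middle of the bar of the pull handle on the front of the upper box: an 8 mm round bar, 78 mm long along y, 24 mm out from the face, 18 mm above the underside of the box. On either side of it the front face is bare.
- lid (a joint): Angle of the lid of the upper box, rad: 0 is shut, flat on the rim; it grows as the lid's front edge rises; stop at 1.6. The hinge line runs along the rack's y at the top of the box's back edge, 130 mm above the bench. Stiff friction hinge, about 0.6 N m: the lid stays where it is left. Lid: light grey steel sheet 4 mm thick, 310 mm wide, reaching 194 mm from the hinge.
- lid_edge (a point): Middle of the lid's free front edge, at mid thickness. The axes turn with the lid: x runs from this edge towards the hinge, y along the hinge, z out of the upper (outer) face, 2 mm above this point. The hinge line passes 194 mm from here along x and 2 mm below along z. A lip along the edge reaches 8 mm below the sheet's underside and, when shut, hangs 4 mm in front of the box's front face.
- jar: Amber jar with a red cap, 60 mm across, 75 mm high, on the bench close to the right (-y) side of the pulled-out box. Origin under its centre. Leave alone.
- magtray: Round steel parts tray, 92 mm across, 18 mm high, with bolts heaped to about 35 mm, on the bench close to the left (+y) side of the pulled-out box. Origin under its centre. Leave alone.
- mug: Blue mug, 80 mm across, 90 mm high, on the bench at the right. Origin under its centre. Leave alone.
- spray: Green spray can, 64 mm across, 190 mm high, on the bench at the right. Origin under its centre. Leave alone.
- driver: Screwdriver, about 200 mm long, lying on the bench at the left. Leave alone.

How it is judged:
On the way, in this order (a step that is already met when the one before it is completed fails the run):
1. the lid is shut while the box is still pulled out (value of joint lid below 0.02 rad and value of joint box below 0.062 m), for 0.2 s.
2. the box is home in the rack, lid shut (value of joint box above 0.209 m and value of joint lid below 0.02 rad), for 0.2 s.
At the end, for the whole second after the job is handed in: The lid lies shut (within 0.02 rad, about 4 mm at its front edge), the box is home (front within 3 mm of the rack's front), both at rest (all of step 2 and velocity of joint box below 0.01 m/s and velocity of joint lid below 0.05 rad/s); the robot touches nothing.
It fails at once if the lid is slammed (faster than 2.5 rad/s) or the box is (faster than 0.4 m/s) ((velocity of joint lid below -2.5 rad/s or velocity of joint lid above 2.5 rad/s) or velocity of joint box above 0.4 m/s).
It fails at once if the box goes into the rack with its lid still up (value of joint box above 0.062 m and value of joint lid above 0.12 rad).
It fails at once if the lid or the pull handle is gripped between the fingers ((contact force between the fingers and rack above 1 N and z of the grasp point in the frame of lid_edge between -0.004 and 0.004 m and x of the grasp point in the frame of lid_edge between 0 and 0.19 m and y of the grasp point in the frame of lid_edge between -0.155 and 0.155 m) or (contact force between the fingers and rack above 1 N and x of the grasp point in the frame of box_pull between -0.004 and 0.004 m and y of the grasp point in the frame of box_pull between -0.04 and 0.04 m and z of the grasp point in the frame of box_pull between -0.02 and 0.02 m)).
It fails at once if something else on the bench or the rack is lifted, carried or pushed more than 20 mm, or tipped over (distance of any of jar, magtray, mug, spray, driver from where it was at the start of the episode above 0.02 m or angle between any of jar, magtray, mug, spray's own z axis and vertical above 0.3 rad).
It also fails if it takes over 51 s, if anything falls off the work surface, if the arm or the gripper's body presses on something with over 40 N, if the wrist force passes 120 N, or if a joint passes its speed limit or range.

## Working session

There is one attempt and no reset: what is moved stays moved. The work goes in short steps, Python scripts to look and compute and a tool call to move; the robot and the scene stay as the last step left them, time stands still between calls to the robot, and variables do not carry over. Pictures are saved under pics/ and viewed, about 8 in all and at most 12, crops included, and the job is handed in when it is done.

Besides the shell and the picture viewer there is one more tool, called after ">>>" in YAML: its name, and indented under it one key for each argument. move_arm: Moves the arm, as the interface text tells. Its arguments: {"type":"object","properties":{"commands":{"type":"string"},"force":{"type":"number"}},"required":["commands"]}

```bash
mkdir -p pics
cat > h.py <<'E'
import numpy as np, cv2
from station import bot
def cam(n):
    c=bot.read_camera(n); R=cv2.Rodrigues(np.array(c['rvec'],float))[0]; return c,R,np.array(c['tvec'],float).ravel()
def ray(c,R,t,uv):
    d=R.T@np.linalg.inv(c['K'])@np.array([uv[0],uv[1],1.]); return -R.T@t,d
def onz(c,R,t,uv,z):
    o,d=ray(c,R,t,uv); return o+d*(z-o[2])/d[2]
def proj(c,R,t,P):
    return cv2.projectPoints(np.array(P,float).reshape(-1,1,3),R,t,np.array(c['K'],float),None)[0].reshape(-1,2)
E
python3 - <<'E'
from h import *
for n in('scene','side'):
    c,R,t=cam(n); cv2.imwrite(f'pics/{n}0.png',cv2.resize(c['img'][:,:,::-1],(800,600),interpolation=cv2.INTER_CUBIC)); print(n,-R.T@t,R[2],c['K'][0])
o=bot.get_obs();print(o['t'],o['eef_pos'],o['tool_rot'],o['contact_force'])
E
```

```text
scene [0.79128387 0.64994441 1.40205866] [-0.15617385 -0.48654342 -0.85958434] [441.47210452   0.         249.82033091]
side [ 0.1872758  -1.03398851  1.29494714] [ 0.22217677  0.61406705 -0.75733687] [499.0073876    0.         257.00030831]
0.1 [ 6.74422750e-01 -5.78495845e-06  1.93906520e-01] [-5.33123155e-04  7.07079817e-01  7.07133263e-01 -6.29430625e-04] [ 0.08552826 -0.21564518 -1.02886372]
```

View pics/scene0.png

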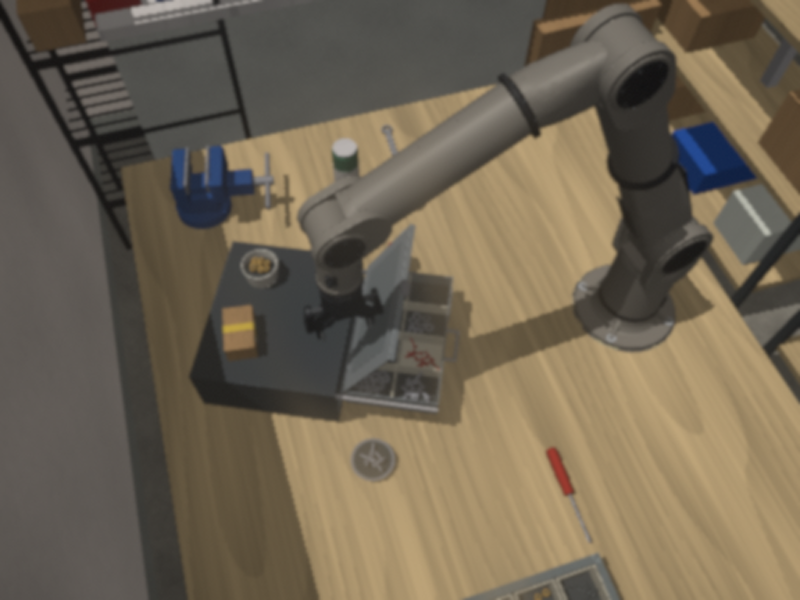

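View pics/side0.png

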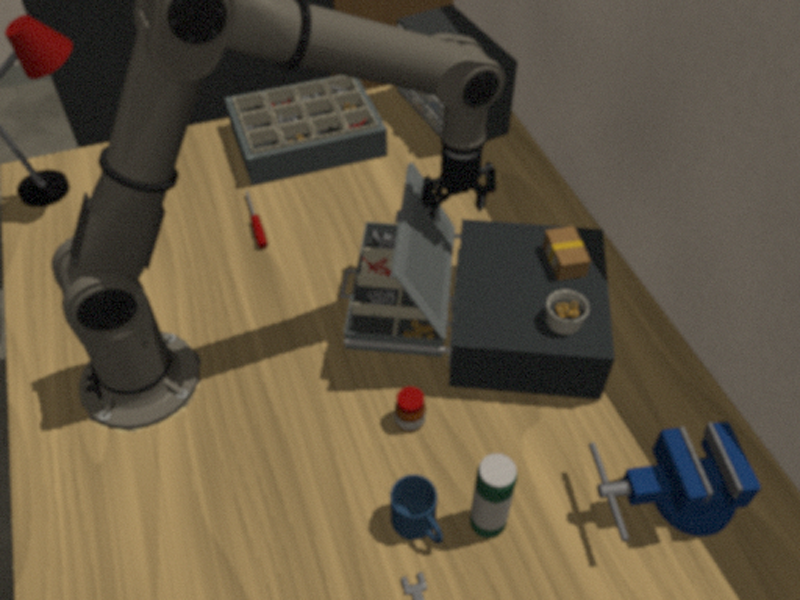

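The rack lies ahead of the robot with the box pulled toward it; the lid is up at roughly 60°, and the gripper is already behind it, on the rack side. I'll crop in to get the corner pixels.

Run:
```python
from h import *
ims=[]
for n,(u,v) in {'scene':(120,125),'side':(205,90)}.items():
    c,R,t=cam(n); ims.append(cv2.resize(c['img'][v:v+150,u:u+200,::-1],None,fx=4,fy=4,interpolation=cv2.INTER_CUBIC))
    for i in range(0,200,25): cv2.putText(ims[-1],str(u+i),(i*4,10),0,.4,(0,255,255)); cv2.line(ims[-1],(i*4,12),(i*4,20),(0,255,255))
    for i in range(0,150,25): cv2.putText(ims[-1],str(v+i),(0,i*4+4),0,.4,(0,255,255))
    cv2.imwrite(f'pics/crop_{n}.png',ims[-1])
```

```text
(no output)
```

View pics/crop_scene.png

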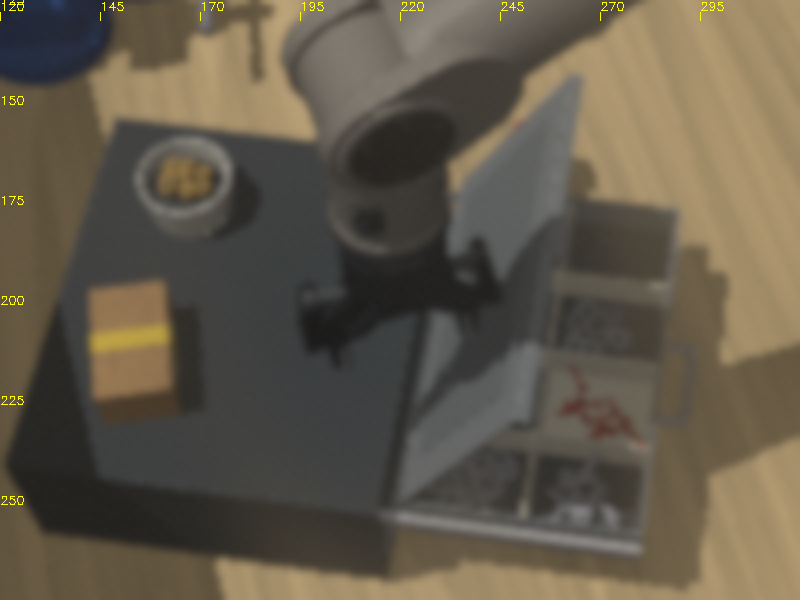

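View pics/crop_side.png

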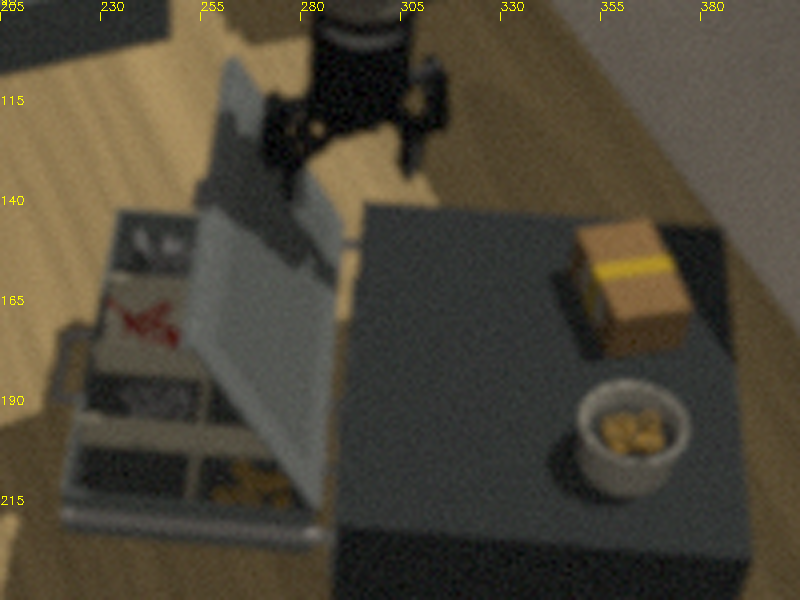

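```bash
cat >> h.py <<'E'
def tri(A,B,ua,ub):
    P=[np.array(C[0]['K'])@np.c_[C[1],C[2]] for C in (A,B)]
    X=cv2.triangulatePoints(P[0],P[1],np.array(ua,float).reshape(2,1),np.array(ub,float).reshape(2,1)); return (X[:3]/X[3]).ravel()
E
python3 - <<'E'
from h import *
np.set_printoptions(precision=4,suppress=True)
A=cam('scene');B=cam('side')
print('lidR',tri(A,B,(264.5,143.75),(252.5,174.5)),'lidL',tri(A,B,(252,231.25),(263.25,104.25)))
print('rimR',tri(A,B,(288.75,178),(221,219)),'rimL',tri(A,B,(280,261),(235,143)))
print('rim z',onz(*A,(288.75,178),.13),onz(*A,(280,261),.13),onz(*B,(221,219),.13),onz(*B,(235,143),.13))
print('hinge',onz(*A,(220.5,250),.13),onz(*B,(284.5,217),.13),onz(*B,(290.7,150),.13))
print('rack',onz(*A,(217,252.5),.142),onz(*B,(288.7,222.5),.142),onz(*B,(296,141),.142))
# jar/magtray rough
print('tray',onz(*A,(239,294),.018),'jarcap',onz(*B,(263,253),.075))
E
```

```text
lidR [ 0.487  -0.1606  0.3017] lidL [0.6186 0.1168 0.2953]
rimR [ 0.398  -0.1321  0.1084] rimL [0.536  0.1585 0.1181]
rim z [ 0.4033 -0.1187  0.13  ] [0.5362 0.1637 0.13  ] [ 0.395  -0.1489  0.13  ] [0.5341 0.1457 0.13  ]
hinge [0.7021 0.072  0.13  ] [ 0.5745 -0.2044  0.13  ] [0.6987 0.0519 0.13  ]
rack [0.7156 0.0824 0.142 ] [ 0.5745 -0.2359  0.142 ] [0.7265 0.0748 0.142 ]
tray [0.6792 0.1893 0.018 ] jarcap [ 0.484  -0.2685  0.075 ]
```

Everything agrees: rack yaw ≈ -25.2°, lid ≈ 60° by both height and reach, hinge middle ≈ (0.638, -0.073), and the free edge is 307 mm long against 310. I'll close the fingers, turn square to the rack and rise behind the lid.

>>> move_arm:
  commands: "0 0 0 0 0 0 0; 0 0 0 0 0 0 0; 0 0 0 0 0 0 0; 0 0 0 0 0 0 0; 0 0 0 0 0 0 0; 0 0 0 0 0 0 0; 0 0 0 -2 0 0 6.3; 0 0 0 -2 0 0 6.3; 0 0 0 -2 0 0 6.3; 0 -1 0 -2 0 0 6.3; 0 -1 0 0 0 0 0; 0 0 0 0 0 0 0"
  force: 40

```text
t: 1.3
eef_pos: [0.6676, -0.0214, 0.2762]
tool_rot: [0.001, 0.845, 0.535, 0.001]
contact_force: [-0.4, -1.0, -0.4]
gripper_width: -0.0
```

>>> move_arm:
  commands: "0 0 -2 0 0 0 0; 0 0 -2 0 0 0 0; 0 0 -1 0 0 0 0; 0 0 -0.5 0 0 0 0; 0 0 -0.5 0 0 0 0; 0 0 0 0 0 0 0"

```text
t: 1.8
eef_pos: [0.6129, 0.0073, 0.2746]
tool_rot: [-0.0, 0.844, 0.536, -0.0]
contact_force: [0.7, -0.3, 0.6]
gripper_width: -0.002
```

Run:
```python
from h import *
a=[]
for n,(u,v) in {'scene':(170,115),'side':(205,70)}.items():
    c,R,t=cam(n); a.append(cv2.resize(c['img'][v:v+150,u:u+130,::-1],(400,462),interpolation=cv2.INTER_CUBIC))
cv2.imwrite('pics/c2.png',np.hstack(a))
```

```text
(no output)
```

View pics/c2.png

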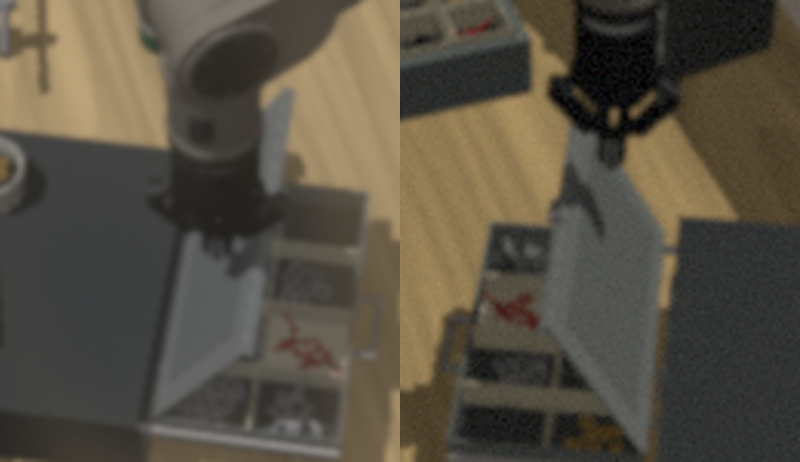

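Tip is about 10 mm short of the lid's outer face, with clearance above the edge for the knuckles. I'll make contact and start along the arc.

>>> move_arm:
  commands: "0 0 -0.6 0 0 0 0; 0 0 -0.6 0 0 0 0; 0 0 -1.2 0.8 0 0 0; 0 0 -1.1 0.9 0 0 0; 0 0 -1.1 1.0 0 0 0; 0 0 -1.0 1.1 0 0 0; 0 0 -0.9 1.1 0 0 0; 0 0 -0.8 1.2 0 0 0; 0 0 0 0 0 0 0"

```text
t: 2.65
eef_pos: [0.5449, 0.039, 0.2121]
tool_rot: [-0.001, 0.844, 0.536, -0.001]
contact_force: [0.4, 0.2, -0.8]
gripper_width: -0.001
```

Run:
```python
from h import *
a=[]
for n,(u,v) in {'scene':(170,115),'side':(205,70)}.items():
    c,R,t=cam(n); a.append(cv2.resize(c['img'][v:v+150,u:u+130,::-1],(400,462),interpolation=cv2.INTER_CUBIC))
cv2.imwrite('pics/c3.png',np.hstack(a)); print(bot.get_obs()['contact_force'])
```

```text
[ 0.53622854 -0.94667789  0.39555279]
```

View pics/c3.png

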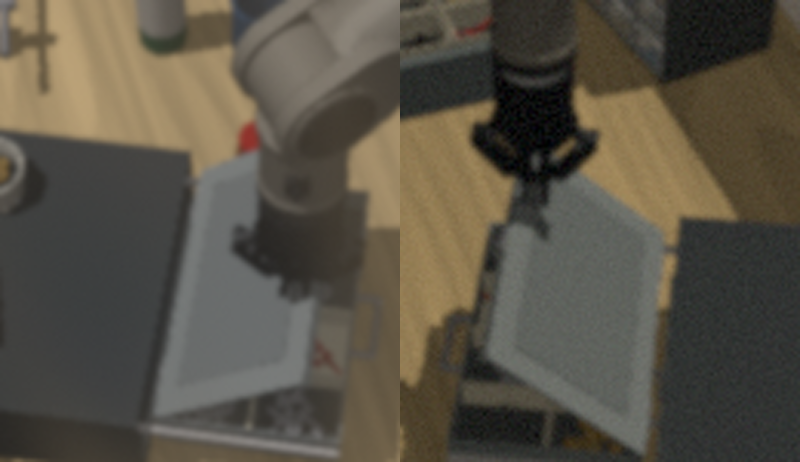

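The lid follows the fingertips, now around 30°. I'll continue the arc, slowing down.

>>> move_arm:
  commands: "0 0 -0.6 1.2 0 0 0; 0 0 -0.5 1.3 0 0 0; 0 0 -0.4 1.3 0 0 0; 0 0 -0.3 1.3 0 0 0; 0 0 -0.2 0.8 0 0 0; 0 0 -0.1 0.6 0 0 0; 0 0 0 0.3 0 0 0; 0 0 0 0.3 0 0 0; 0 0 0 0 0 0 0"

```text
t: 3.5
eef_pos: [0.5286, 0.047, 0.1428]
tool_rot: [0.0, 0.844, 0.536, 0.0]
contact_force: [-1.0, 0.0, -0.9]
gripper_width: 0.001
```

>>> move_arm:
  commands: "0 0 0 0.3 0 0 0; 0 0 0 0.3 0 0 0; 0 0 0 0.2 0 0 0; 0 0 0 0 0 0 0; 0 0 0 0 0 0 0"

```text
t: 3.92
eef_pos: [0.5281, 0.0469, 0.1346]
tool_rot: [0.0, 0.844, 0.536, -0.0]
contact_force: [1.0, -0.3, -0.1]
gripper_width: -0.001
```

>>> move_arm:
  commands: "0 0 0 0.2 0 0 0; 0 0 0 0.1 0 0 0; 0 0 0 0.1 0 0 0; 0 0 0 0 0 0 0; 0 0 0 0 0 0 0; 0 0 0 0 0 0 0"

```text
t: 4.42
eef_pos: [0.5282, 0.0469, 0.1307]
tool_rot: [0.0, 0.844, 0.536, -0.0]
contact_force: [0.0, -0.2, 0.0]
gripper_width: 0.001
```

Run:
```python
from h import *
a=[]
for n,(u,v) in {'scene':(190,130),'side':(205,110)}.items():
    c,R,t=cam(n); a.append(cv2.resize(c['img'][v:v+150,u:u+110,::-1],(400,545),interpolation=cv2.INTER_CUBIC))
cv2.imwrite('pics/c4.png',np.hstack(a)); print(bot.get_obs()['contact_force'])
```

```text
[ 0.1575289  -0.43591471  0.32719759]
```

View pics/c4.png

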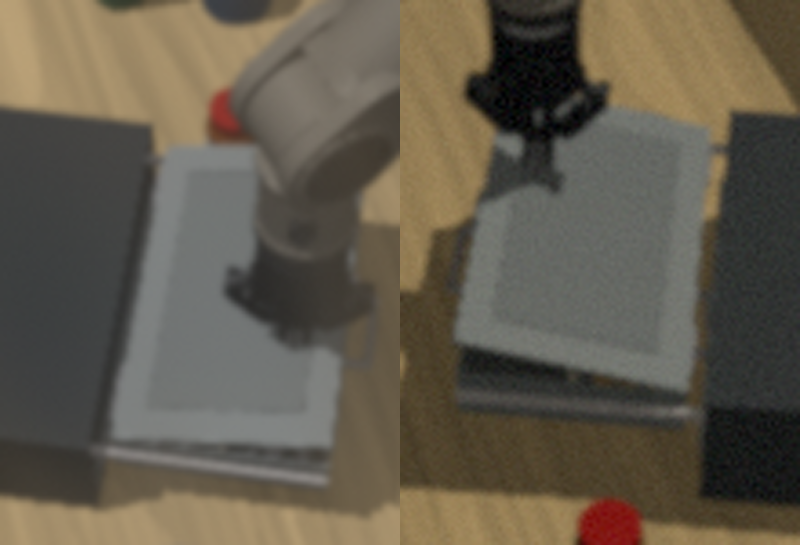

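Run:
```python
from h import *
A=cam('scene');B=cam('side');p=bot.get_obs()['eef_pos']
print('lidFL',tri(A,B,(281.6,252.5),(231.1,147.2)))
o,d=ray(*B,(221,204.4))
a=[]
for C,(u,v) in((A,(190,130)),(B,(205,110))):
    uv=proj(*C,p)[0]; print(uv,'crop',(uv-[u,v])*3.636)
    im=cv2.resize(C[0]['img'][v:v+110,u:u+110,::-1],(400,400),interpolation=cv2.INTER_CUBIC)
    cv2.circle(im,tuple(int(round(x)) for x in (uv-[u,v]+.5)*3.636),3,(0,0,255),1)
    a.append(im)
cv2.imwrite('pics/c5.png',np.hstack(a))
# right front corner: on front-edge vertical plane assumption
y=np.array([.426,.905,0]);
for z in(.134,.15,.16,.17,.18): print(z,onz(*B,(221,204.4),z), onz(*A,(281.6,252.5),z))
```

```text
lidFL [0.51863913 0.13625381 0.12385357]
[270.21671193 228.25285054] crop [291.66796458 357.24736457]
[242.64220691 163.06431324] crop [136.86706434 192.94184294]
0.134 [ 0.41055121 -0.09873065  0.134     ] [0.52260856 0.13977267 0.134     ]
0.15 [ 0.40747406 -0.11162024  0.15      ] [0.52599862 0.14620987 0.15      ]
0.16 [ 0.40555084 -0.11967623  0.16      ] [0.52811742 0.15023312 0.16      ]
0.17 [ 0.40362762 -0.12773222  0.17      ] [0.53023621 0.15425637 0.17      ]
0.18 [ 0.4017044  -0.13578821  0.18      ] [0.532355   0.15827962 0.18      ]
```

View pics/c5.png

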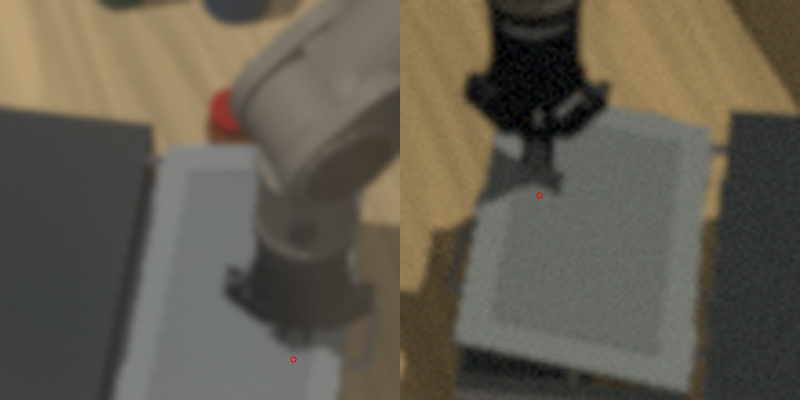

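Run:
```python
from h import *
A=cam('scene');B=cam('side')
P=[[.6129,.0073,.2746],[.5449,.039,.2121]]
for C in(A,B):print(proj(*C,P))
print('c2 tip',tri(A,B,(239.9,196.2),(273.9,123.6)))
# tip now: scene crop (293,345), side crop (540,190)
print('now tip',tri(A,B,(190+293/3.636,130+343/3.636),(205+140/3.636,110+185/3.636)))
```

```text
[[240.86316586 202.34381056]
 [265.32867327 215.39069289]]
[[272.57468638 131.98629744]
 [248.06420664 145.32654061]]
c2 tip [0.61522779 0.00583738 0.30850463]
now tip [0.52772469 0.04099762 0.1468658 ]
```

The visible fingertips end about 15 mm above the reported TCP, in free air too, and the lid is still a few degrees up. So I'll go on down by feel in small steps.

>>> move_arm:
  commands: "0 0 0 0.3 0 0 0; 0 0 0 0.3 0 0 0; 0 0 0 0.2 0 0 0; 0 0 0 0 0 0 0"

```text
t: 5.05
eef_pos: [0.528, 0.0472, 0.1223]
tool_rot: [-0.0, 0.844, 0.536, -0.0]
contact_force: [1.0, -0.3, -0.9]
gripper_width: -0.002
```

>>> move_arm:
  commands: "0 0 0 0.2 0 0 0; 0 0 0 0.2 0 0 0; 0 0 0 0 0 0 0"

```text
t: 5.3
eef_pos: [0.5281, 0.0471, 0.1184]
tool_rot: [-0.0, 0.844, 0.536, -0.0]
contact_force: [1.0, 0.0, -0.5]
gripper_width: 0.0
```

>>> move_arm:
  commands: "0 0 0 0.2 0 0 0; 0 0 0 0.2 0 0 0; 0 0 0 0 0 0 0"

```text
t: 5.55
eef_pos: [0.5281, 0.0471, 0.1144]
tool_rot: [-0.0, 0.844, 0.536, -0.0]
contact_force: [-0.5, 0.6, 0.8]
gripper_width: -0.0
```

>>> move_arm:
  commands: "0 0 0 0.2 0 0 0; 0 0 0 0 0 0 0"

```text
t: 5.72
eef_pos: [0.5282, 0.0471, 0.1125]
tool_rot: [0.0, 0.844, 0.536, 0.0]
contact_force: [0.1, 1.0, 0.9]
gripper_width: 0.0
```

Run:
```python
from h import *
a=[]
for n,(u,v) in {'scene':(190,130),'side':(205,110)}.items():
    c,R,t=cam(n); a.append(cv2.resize(c['img'][v:v+125,u:u+110,::-1],(400,455),interpolation=cv2.INTER_CUBIC))
cv2.imwrite('pics/c6.png',np.hstack(a)); print(bot.get_obs()['contact_force'],bot.get_obs()['joint_torque'])
```

```text
[-0.55064398 -0.55338673 -0.19641419] [-5.63268363e-02 -4.55687749e+01  1.48603365e+00 -2.29807323e+01
 -3.47902263e-03 -1.39093387e-02  2.91016922e-04]
```

View pics/c6.png

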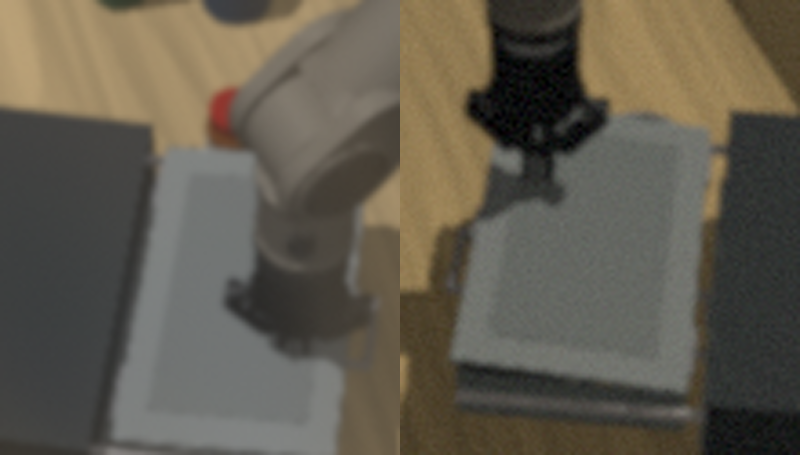

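The lid still follows and the gap at the front is shrinking; perhaps 15–20 mm remain. Continuing.

>>> move_arm:
  commands: "0 0 0 0.2 0 0 0; 0 0 0 0.2 0 0 0; 0 0 0 0.2 0 0 0; 0 0 0 0.2 0 0 0; 0 0 0 0 0 0 0"

```text
t: 6.23
eef_pos: [0.528, 0.0471, 0.1043]
tool_rot: [-0.0, 0.844, 0.536, -0.0]
contact_force: [-0.2, -0.6, -0.0]
gripper_width: 0.002
```

>>> move_arm:
  commands: "0 0 0 0.2 0 0 0; 0 0 0 0.2 0 0 0; 0 0 0 0 0 0 0"

```text
t: 6.48
eef_pos: [0.5282, 0.047, 0.1004]
tool_rot: [0.0, 0.844, 0.536, -0.0]
contact_force: [0.8, 0.3, 0.2]
gripper_width: -0.001
```

>>> move_arm:
  commands: "0 0 0 0.2 0 0 0; 0 0 0 0 0 0 0"

```text
t: 6.65
eef_pos: [0.5283, 0.047, 0.0986]
tool_rot: [0.0, 0.844, 0.536, 0.0]
contact_force: [0.0, -0.2, -0.2]
gripper_width: -0.003
```

>>> move_arm:
  commands: "0 0 0 0.2 0 0 0; 0 0 0 0 0 0 0"

```text
t: 6.82
eef_pos: [0.5289, 0.0468, 0.0976]
tool_rot: [0.0, 0.844, 0.536, 0.001]
contact_force: [-1.1, -0.9, 7.4]
gripper_width: -0.002
```

```bash
cat > look.py <<'E'
from h import *
import sys
o=bot.get_obs();print(o['eef_pos'],o['contact_force'].round(1) if hasattr(o['contact_force'],'round') else o['contact_force'],np.round(o['joint_torque'],2))
B=cam('side');im=B[0]['img']
cv2.imwrite(f'pics/s_{sys.argv[1]}.png',cv2.resize(im[140:240,205:305,::-1],(600,600),interpolation=cv2.INTER_CUBIC))
# gap column profile at crop column near front-right corner
for u in(228,245,262): print(u,im[190:228,u].mean(1).astype(int).tolist())
E
python3 look.py 1
```

```text
[0.52885647 0.04681124 0.09757598] [-1.1 -0.9  7.4] [ -0.32 -43.     1.19 -21.01  -0.09  -0.44   0.  ]
228 [111, 111, 110, 109, 107, 108, 108, 109, 110, 109, 109, 112, 110, 107, 104, 105, 111, 108, 108, 114, 108, 111, 93, 68, 57, 51, 46, 67, 83, 86, 77, 61, 52, 52, 62, 62, 61, 62]
245 [99, 96, 95, 92, 97, 97, 98, 94, 99, 95, 98, 95, 98, 99, 98, 96, 102, 108, 109, 109, 106, 115, 107, 109, 95, 67, 53, 47, 58, 62, 72, 69, 63, 51, 50, 52, 54, 60]
262 [99, 97, 94, 100, 97, 95, 96, 97, 97, 100, 100, 99, 97, 97, 96, 97, 98, 101, 104, 108, 110, 107, 109, 112, 108, 94, 69, 53, 44, 50, 67, 79, 81, 72, 59, 54, 51, 60]
```

Force has jumped to 7.4 N and the gap along the box side is now even: the lid has bottomed. The reported TCP z runs about 36 mm below the real tip. One slightly firmer press, then lift off.

>>> move_arm:
  commands: "0 0 0 0.2 0 0 0; 0 0 0 0 0 0 0; 0 0 0 0 0 0 0; 0 0 0 0 0 0 0"

```text
t: 7.2
eef_pos: [0.5305, 0.0461, 0.0974]
tool_rot: [0.001, 0.845, 0.535, 0.002]
contact_force: [-3.8, -3.6, 19.6]
gripper_width: 0.002
```

```bash
python3 look.py 2
```

```text
[0.53051729 0.04610612 0.09743907] [-3.8 -3.6 19.6] [-1.470e+00 -3.661e+01 -1.600e-01 -1.819e+01 -5.700e-01 -1.230e+00
 -1.000e-02]
228 [108, 106, 108, 108, 109, 108, 108, 107, 111, 112, 109, 109, 110, 112, 110, 109, 111, 111, 109, 107, 112, 107, 98, 76, 53, 49, 53, 66, 84, 88, 81, 59, 49, 54, 58, 60, 62, 62]
245 [102, 95, 99, 95, 96, 97, 99, 101, 98, 97, 99, 94, 98, 97, 94, 95, 101, 108, 112, 113, 108, 112, 110, 109, 92, 68, 50, 50, 55, 66, 69, 75, 65, 52, 52, 56, 53, 62]
262 [96, 98, 94, 98, 97, 93, 95, 98, 93, 96, 97, 99, 96, 97, 98, 97, 93, 97, 103, 108, 111, 107, 111, 113, 105, 96, 71, 49, 48, 48, 65, 81, 83, 73, 59, 51, 53, 60]
```

View pics/s_2.png

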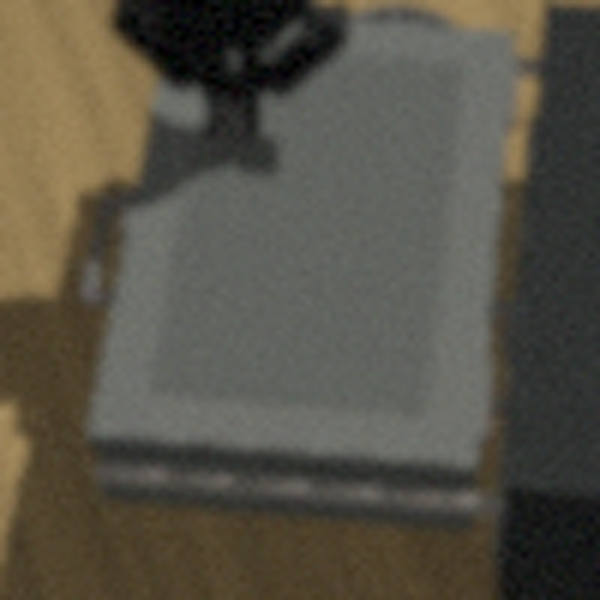

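The lid is shut: the edge runs parallel to the box top and extra force produced no more travel. I'll lift off and locate the pull.

>>> move_arm:
  commands: "0 0 0 -1 0 0 0; 0 0 0 -2 0 0 0; 0 0 0 -2 0 0 0; 0 0 0 -2 0 0 0; 0 0 -3 0 0 0 0; 0 0 -2 0 0 0 0; 0 0 -2 0 0 0 0; 0 0 -2 0 0 0 0; 0 0 0 0 0 0 0; 0 0 0 0 0 0 0"

```text
t: 8.08
eef_pos: [0.4462, 0.0857, 0.165]
tool_rot: [0.0, 0.844, 0.536, 0.0]
contact_force: [-0.1, -0.2, 0.3]
gripper_width: 0.005
```

Run:
```python
from h import *
A=cam('scene');B=cam('side')
p=onz(*A,(292.5,221.25),.098);q=onz(*B,(219.2,181.7),.098)
print('pull',p,q,tri(A,B,(292.5,221.25),(219.2,181.7)))
o=bot.get_obs();print(o['eef_pos'],o['q'])
tip=np.array(o['eef_pos'])+[0,0,.036]
a=[]
for C,(u,v) in((A,(230,160)),(B,(195,120))):
    im=cv2.resize(C[0]['img'][v:v+100,u:u+80,::-1],(400,500),interpolation=cv2.INTER_CUBIC)
    for x,col in((tip,(0,0,255)),(o['eef_pos'],(255,0,255)),((p+q)/2,(0,255,0))):
        uv=proj(*C,x)[0]; cv2.circle(im,tuple(int(round(k)) for k in (uv-[u,v]+.5)*5),4,col,1)
    a.append(im)
cv2.imwrite('pics/c7.png',np.hstack(a))
```

```text
pull [0.4417345 0.0290958 0.098    ] [0.4396956  0.02313411 0.098     ] [0.44059406 0.02700545 0.09362849]
[0.44750949 0.08510195 0.16501161] [-0.3500097   0.14950487  0.02727998  2.09405012 -0.00484258  0.897266
 -0.76021038]
```

View pics/c7.png

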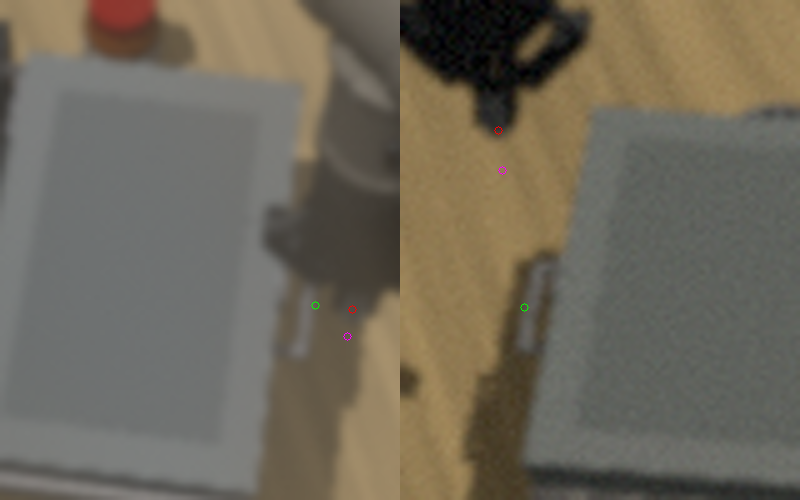

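The red mark (TCP raised 36 mm) sits exactly on the visible fingertip, which confirms the offset. The pull's outer side is at about (0.441, 0.027). I'll move in front of the pull and go down with the tip just below the bar.

>>> move_arm:
  commands: "0 -1.5 -0.5 0 0 0 0; 0 -1.6 -0.5 0 0 0 0; 0 0 0 0 0 0 0; 0 0 0 2 0 0 0; 0 0 0 2 0 0 0; 0 0 0 2 0 0 0; 0 0 0 0 0 0 0; 0 0 0 0 0 0 0"

```text
t: 8.85
eef_pos: [0.4246, 0.0614, 0.1044]
tool_rot: [-0.0, 0.844, 0.536, -0.001]
contact_force: [0.2, -0.1, 0.1]
gripper_width: -0.001
```

>>> move_arm:
  commands: "0 0 0 1.5 0 0 0; 0 0 0 1.5 0 0 0; 0 0 0 1 0 0 0; 0 0 0 1 0 0 0; 0 0 0 0.8 0 0 0; 0 0 0 0 0 0 0; 0 0 0 0 0 0 0"

```text
t: 9.43
eef_pos: [0.4252, 0.0617, 0.0473]
tool_rot: [0.0, 0.844, 0.536, 0.0]
contact_force: [0.5, 0.7, 0.4]
gripper_width: 0.002
```

In place with no contact. Pushing.

>>> move_arm:
  commands: "0 0 0.3 0 0 0 0; 0 0 0.3 0 0 0 0; 0 0 0.4 0 0 0 0; 0 0 0.5 0 0 0 0; 0 0 0.6 0 0 0 0; 0 0 0.8 0 0 0 0; 0 0 0.8 0 0 0 0; 0 0 0.8 0 0 0 0"

```text
t: 10.1
eef_pos: [0.4656, 0.042, 0.0467]
tool_rot: [-0.0, 0.844, 0.536, -0.0]
contact_force: [-4.1, 1.2, 3.4]
gripper_width: -0.002
```

Run:
```python
from h import *
B=cam('side');im=B[0]['img'];print(bot.get_obs()['contact_force'])
cv2.imwrite('pics/side_push.png',im[:,:,::-1])
# front edge of lid (grey vs. wood: blue-red) along rows
for v in(190,200):
    r=im[v,195:300].astype(int); print(v,(r[:,0]-r[:,2]).tolist())
r=cv2.imread('pics/side0.png')
```

```text
[ 1.67226471 -0.87783232  1.0223172 ]
190 [66, 67, 66, 67, 72, 68, 66, 63, 62, 65, 64, 66, 65, 64, 62, 61, 61, 67, 66, 62, 61, 62, 62, 63, 62, 65, 66, 60, 48, 40, 36, 26, 17, 9, 7, 9, 8, 6, 4, 4, 4, 5, 3, 4, 1, 2, 3, 4, 2, 0, 3, 1, 3, 3, 4, -2, 0, 3, 2, 1, 2, 2, 3, 4, 2, 3, 0, 2, 1, 1, 1, 4, -1, 4, 3, 5, 4, 3, 3, 1, 1, 2, 3, 2, 4, -1, 0, 0, -1, 3, 1, 5, 2, 0, 3, 3, 1, -2, 1, 1, -2, -2, -2, 1, -1]
200 [37, 38, 37, 31, 35, 36, 38, 42, 37, 37, 38, 33, 34, 35, 34, 36, 32, 35, 32, 31, 35, 37, 34, 32, 34, 34, 39, 35, 31, 33, 39, 38, 36, 37, 31, 22, 11, 3, 2, 3, 3, 6, 3, 4, 3, 2, 2, 1, 3, 1, 2, 3, 0, 2, 1, 0, 3, 4, 4, -1, 1, 6, 3, 0, 2, 1, 2, 0, 3, 4, 6, 3, 3, 3, 3, 1, 1, 3, 1, 6, 0, 0, 3, 0, 3, 5, 1, 2, 4, 5, 3, 4, 3, 6, 4, 2, -1, 0, -2, -2, -5, -2, -2, -4, -2]
```

The box is following: its front edge has moved about 10 px, and the push takes roughly 4 N.

>>> move_arm:
  commands: "0 0 0.4 0 0 0 0; 0 0 0.6 0 0 0 0; 0 0 0.8 0 0 0 0; 0 0 0.8 0 0 0 0; 0 0 0.8 0 0 0 0; 0 0 0.8 0 0 0 0; 0 0 0.8 0 0 0 0; 0 0 0.8 0 0 0 0; 0 0 0.8 0 0 0 0; 0 0 0.8 0 0 0 0; 0 0 0.8 0 0 0 0; 0 0 0.8 0 0 0 0"

```text
t: 11.15
eef_pos: [0.547, 0.0033, 0.0466]
tool_rot: [-0.0, 0.844, 0.536, -0.0]
contact_force: [-3.9, -0.9, 0.4]
gripper_width: 0.001
```

>>> move_arm:
  commands: "0 0 0.6 0 0 0 0; 0 0 0.6 0 0 0 0; 0 0 0.6 0 0 0 0; 0 0 0.6 0 0 0 0; 0 0 0.6 0 0 0 0; 0 0 0.6 0 0 0 0; 0 0 0.4 0 0 0 0; 0 0 0.4 0 0 0 0; 0 0 0.4 0 0 0 0"

```text
t: 11.9
eef_pos: [0.5904, -0.0164, 0.0468]
tool_rot: [-0.0, 0.844, 0.536, 0.0]
contact_force: [-4.7, -0.4, 0.8]
gripper_width: 0.001
```

>>> move_arm:
  commands: "0 0 0.4 0 0 0 0; 0 0 0.4 0 0 0 0; 0 0 0.4 0 0 0 0; 0 0 0.4 0 0 0 0; 0 0 0.3 0 0 0 0; 0 0 0.3 0 0 0 0; 0 0 0.2 0 0 0 0; 0 0 0.2 0 0 0 0; 0 0 0.2 0 0 0 0; 0 0 0.2 0 0 0 0"

```text
t: 12.73
eef_pos: [0.6174, -0.0291, 0.0468]
tool_rot: [-0.0, 0.844, 0.536, 0.0]
contact_force: [-4.1, -0.1, -0.1]
gripper_width: -0.001
```

>>> move_arm:
  commands: "0 0 0.2 0 0 0 0; 0 0 0.2 0 0 0 0; 0 0 0.2 0 0 0 0"

```text
t: 12.98
eef_pos: [0.6228, -0.0318, 0.0469]
tool_rot: [0.0, 0.844, 0.536, 0.0]
contact_force: [-3.9, -0.4, 0.8]
gripper_width: 0.003
```

>>> move_arm:
  commands: "0 0 0.2 0 0 0 0; 0 0 0.2 0 0 0 0"

```text
t: 13.15
eef_pos: [0.6246, -0.0327, 0.0466]
tool_rot: [-0.001, 0.844, 0.536, -0.001]
contact_force: [-13.8, 3.1, 9.6]
gripper_width: 0.002
```

Force has jumped to about 17 N: the inner stop. One more small press, then back away.

>>> move_arm:
  commands: "0 0 0.1 0 0 0 0; 0 0 0 0 0 0 0; 0 0 0 0 0 0 0; 0 0 0 0 0 0 0"

```text
t: 13.48
eef_pos: [0.6245, -0.0326, 0.0467]
tool_rot: [-0.002, 0.844, 0.536, -0.002]
contact_force: [-12.4, 2.0, 7.9]
gripper_width: 0.001
```

>>> move_arm:
  commands: "0 0 -0.5 0 0 0 0; 0 0 -1 0 0 0 0; 0 0 -2 0 0 0 0; 0 0 -2 0 0 0 0; 0 0 -2 0 0 0 0; 0 0 -2 0 0 0 0; 0 0 0 -3 0 0 0; 0 0 0 -3 0 0 0; 0 0 0 -3 0 0 0; 0 0 0 -3 0 0 0; 0 0 0 0 0 0 0; 0 0 0 0 0 0 0"

```text
t: 14.48
eef_pos: [0.5435, 0.0074, 0.1692]
tool_rot: [0.001, 0.844, 0.536, 0.003]
contact_force: [-0.9, -0.7, -0.3]
gripper_width: 0.002
```

Run:
```python
from h import *
a=[]
for n,(u,v) in {'scene':(190,130),'side':(205,110)}.items():
    c,R,t=cam(n); a.append(cv2.resize(c['img'][v:v+150,u:u+110,::-1],(400,545),interpolation=cv2.INTER_CUBIC))
cv2.imwrite('pics/c8.png',np.hstack(a)); o=bot.get_obs();print(o['t'],o['contact_force'],o['eef_pos'])
```

```text
14.5833 [-0.30072154 -0.28713985  0.26773172] [0.54112909 0.00700215 0.16643979]
```

View pics/c8.png

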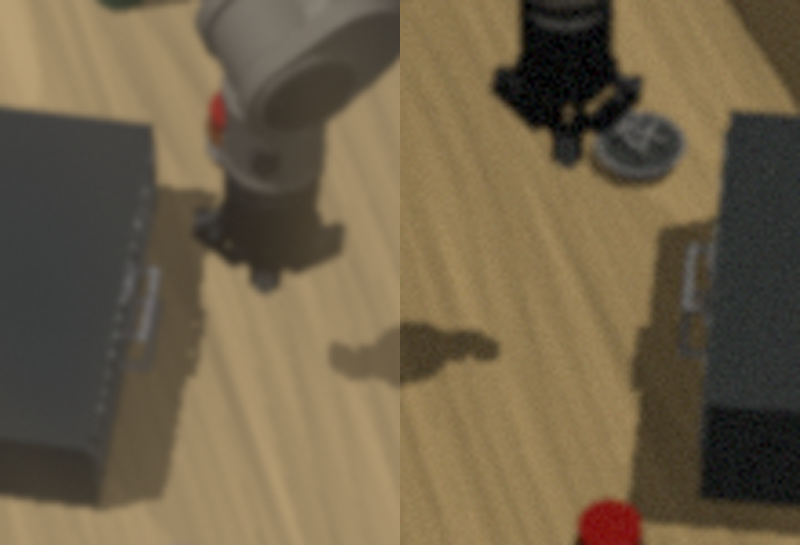

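The box is home: only the thin lip line and the two pulls show at the rack front. The TCP stopped at rack x ≈ -43.5 mm, where -42.5 mm was expected. Jar and tray stand where they were, and the arm is clear.

```bash
python3 -c "
from station import bot
print(bot.get_obs()['contact_force']); print(bot.hand_in())"
```

```text
[-0.30072154 -0.28713985  0.26773172]
the job is handed in; nothing more can be done
None
```

I shut the lid with closed fingertips, then pushed the box home by the outer side of its pull bar, gripping nothing. I handed the job in at about 14.6 s; the hand-in gave no verdict.

- **Lid:** I pushed it down in a slow arc until the force rose to about 20 N with no further travel. In the picture its edge lay parallel to the box top. I did not measure the lid angle directly.
- **Box:** I pushed it at 0.1 m/s or less, with about 4 N, until the force jumped to about 17 N at the inner stop. The fingertips stopped 43.5 mm in front of the rack's front, against about 42.5 mm expected. The last picture shows the box front level with the rack, as far as its resolution allows.
- **Arm and surroundings:** The arm is clear and touching nothing, with forces below 1 N. The jar and tray look undisturbed. I did not recheck the mug, spray can or screwdriver at the end, but the arm never went near them.
- **One disagreement:** The reported tool position was about 36 mm lower than the real fingertip. Both the pictures and the height at which the lid bottomed showed this, and I allowed for it.

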